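# Shut the pen kit box and the bit drawers before turning

## Task

Chips are about to fly, so shut everything up: with the fingertips push both open drawers of the small cabinet fully home, and push the open lid of the wooden kit box over and down until it is fully shut, gently and without slamming it. Only push: do not grasp or lift anything, do not shove the kit box about or spill the two wooden blanks in it, leave the bottles and the tin standing where they are, and finish with the hand clear.

Things in the scene. Friction and masses are not known exactly. Their poses are not given: they have to be found in the camera images.
- kit_box: Loose wooden kit box, about 1.5 kg, dark lid, 150 (x) x 212 (y) x 72 mm high when shut; stands upright on the bench. Origin: centre of the underside; z up; the hinge is along y at its far (+x) rim, at x = +72 mm, z = +60 mm in this frame. Its x axis points away from the robot within about 20 degrees
- kit_box_lid (a joint): Angle of the kit box's lid: 0 = shut, pi/2 = standing upright, at most 1.75 (leaning a little away from the robot). It starts open at 1.15 to 1.6. The lid is a flat board 142 mm deep, 212 mm wide and 12 mm thick; its underside passes through the hinge line, its outer face lies 12 mm off it (the top when shut, facing away from the robot when open). The hinge is stiff: the lid stays where it is left and a push of a few newtons near its free edge moves it
- lid_edge (a point): Middle of the lid's free edge (the front edge, opposite the hinge), half-way through its thickness, 145 mm from the hinge; at z = 66 mm when shut
- dark_blank_c (a point): Centre of the dark wooden stick, 19 x 63 x 19 mm, loose on the 6 mm floor of the kit box in the +y half (a 41 mm high divider runs between the halves)
- pale_blank_c (a point): Centre of the pale wooden stick, 18 x 110 x 18 mm, loose on the floor of the kit box in the -y half
- cabinet: Low plywood cabinet fixed to the bench, 130 (x) x 170 (y) x 66 mm high, with two drawers side by side in its front (-x face). Origin: centre of the underside; z up; x axis points from the front to the back, away from the robot within about 15 degrees
- left_drawer (a joint): How far the left (+y) drawer stands open, m: 0 = fully home, at most 0.09; it starts at 0.03 to 0.07. It slides along the cabinet's x axis with a friction of about 1.2 N and stays where it is left
- right_drawer (a joint): The same for the right (-y) drawer
- left_front (a point): Centre of the flat front face of the left drawer; the dark front panel is 81 mm wide, 58 mm high (z = 4 to 62 mm) and 10 mm thick, with a flat brass finger ring. With the drawer home this point is at x = -75 mm, y = +42.5 mm, z = 33 mm in the cabinet's frame; the drawer opens toward the cabinet's -x
- right_front (a point): The same for the right drawer (y = -42.5 mm in the cabinet's frame)
- polish_bottle: White bottle with black cap, 56 mm across, 130 mm high, behind and left of the kit box; origin at the centre of its foot
- glue_bottle: Small white bottle with red cap, 32 mm across, 91 mm high, at the back between box and cabinet; origin at the centre of its foot
- wax_tin: Round tin with a red lid, 78 mm across, 31 mm high, right of the cabinet; origin at the centre of its foot
Mind the look-alikes: they are no part of the job. Of the things that look like the wax_tin, the larger one is meant.

How it is judged:
By the outcome, as a careful person would: the job done as asked, in the order asked, and still so for the second after the job is handed in, with the robot touching nothing.
It also fails if it takes over 64 s, if anything falls off the work surface, if the arm or the gripper's body presses on something with over 40 N, if the wrist force passes 120 N, or if a joint passes its speed limit or range.

## Robot

A 6-joint arm with a two-finger parallel gripper is mounted at the origin on a cart in front of the work surface, level with it; the furniture and walls round the work are solid. World frame = base frame: x ahead of the robot, y to its left, z up, the work surface at z = 0. Lengths are in m, angles in rad, forces in N, time in s.
With the tool pointing down it reaches from about 0.3 to 0.75 m from the base axis. Payload 8.5 kg.
Tool frame: the origin (TCP) lies at the very end of the fingers, on their centre line; the grasp point (between the pads) lies 19 mm behind it (robot.grip_point_offset is the distance from the TCP to the grasp point, in m); z points along the fingers, y is the line along which they close (so a half turn about z gives the same grasp; the last joint's range is limited). The gripper opens to 88 mm and grips with 3 to 60 N. Pads are 18 mm wide; open, the fingers measure 123 mm over their backs; the gripper's body (75 mm by 187 mm) begins 45 mm behind the grasp point.
Start: joints at [1.024, 0.381, 1.297, -0, 1.464, -0.215], TCP at [0.179, 0.52, 0.239] pointing down, gripper open.
Joint ranges: [-3.11, 3.11], [-0.89, 2.33], [0.22, 2.48], [-1.42, 4.56], [0.17, 2.85], [-2.88, 2.88]. Speed limits (rad/s): [2.39, 2.39, 3.14, 3.14, 3.14, 3.14].

## Interface

Orientations are given as a unit quaternion [w, x, y, z].
In Python, from station import robot gives the robot as it stands.
- The arm moves only by the tool servo_tool, never from a script. Its argument "steps" is one flat list of numbers, 5 for each row, row after row: the opening, from -1 (shut) to 1 (fully open), then the shift along the tool's x, y, z in cm, then the turn about the tool's z in degrees. In form: [gripper, dx, dy, dz, roll, gripper, dx, dy, dz, roll, ...]. A call has 1 to 5 rows; each row shifts and turns the commanded pose from where the row before left it, along the tool's axes as they then stand; what a row does not reach is not made up. A row lasts 1/10 s, in which the tool goes at most 50 mm and 8.59 degrees, less where a joint would pass 70% of its speed; a pose out of reach is approached as far as the arm can. A call with a gripper value outside its range is refused whole. The fingers move at their own pace and stop on an object; "grip_force" is the grip in N (left out, the last holds). Time passes only in rows, so rows that do not move let the fingers close. It gives the time, the measured TCP pose, the force, the opening and the grip force at its end, in the units of the state.
- robot.get_state(): the state, without advancing time (a new reading comes with each control period).
- robot.read_camera(name): name is "scene" or "top" or "wrist"; returns the picture (384x512x3 uint8, red, green, blue); there is no depth.
- robot.get_calibration(name): a dict with "intrinsics" (3x3 intrinsics, pixels), "k1" (the pictures are not rectified: a ray, as slopes to the right and down, at radius r is drawn at 1 + k1 r^2 times it, then the intrinsics apply), "R" (3x3) and "t" (3): a world point X has camera coordinates R X + t. Camera axes: x right, y down, z forward; pixel columns grow to the right and rows downward; lengths in m; the calibration is good to about 2 mm. A picture is of the moment at which its call begins: read the wrist's pose just before it. get_calibration takes no time and is no camera call; for the wrist camera it gives the pose at the moment of the call.
- robot.job_done(): hands the job in; it is judged then, once.
The state is a dict: "clock": time; "joints": joint angles; "joint_velocities": joint speeds; "joint_torque": joint torques, N m; "ee_pos": TCP position; "ee_rot": TCP orientation; "ft_force": force on the tool from outside, world axes, zero at the start; "ft_torque": the same for the moment, N m; "grip_width": opening from 0.0 (shut) to 1.0 (fully open); "finger_force": force on a finger pad.
Only numpy, scipy, OpenCV 4.12 (cv2) and the standard library are available. Lean on these libraries where they do the work, as an engineer would, in place of code of your own. Each camera call takes 0.05 s, during which the arm holds its last target. There are 200 camera calls.

## Working session

There is one attempt and no reset: what is moved stays moved. The work goes in short steps, Python scripts to look and compute and a tool call to move; the robot and the scene stay as the last step left them, time stands still between calls to the robot, and variables do not carry over. Pictures are saved under pics/ and viewed, at most 10 in all, crops included, and the job is handed in when it is done.

Besides the shell and the picture viewer there is one more tool, called as name(argument=value, ...), one argument or row to a line, values as JSON. servo_tool: Moves the arm, as the interface text tells. Its arguments: {"type":"object","properties":{"steps":{"type":"array"},"grip_force":{"type":"number"}},"required":["steps"]}

```bash
mkdir -p pics; cat > h.py <<'E'
import numpy as np, cv2
from station import robot
def ray(cal,px):
    K=np.array(cal["intrinsics"],float);k=cal["k1"];R=np.array(cal["R"]);t=np.array(cal["t"])
    d=np.linalg.inv(K)@np.array([px[0],px[1],1.]);rd=np.hypot(d[0],d[1]);r=rd
    for _ in range(30): r=rd/(1+k*r*r)
    s=r/rd if rd>0 else 1
    v=R.T@np.array([d[0]*s,d[1]*s,1]);return -R.T@t,v
def plane(cal,px,z):
    c,v=ray(cal,px);return c+v*(z-c[2])/v[2]
def two(c1,p1,c2,p2):
    a,u=ray(c1,p1);b,v=ray(c2,p2)
    s=np.linalg.lstsq(np.stack([u,-v],1),b-a,rcond=None)[0]
    P,Q=a+u*s[0],b+v*s[1];return (P+Q)/2,np.linalg.norm(P-Q)
def proj(cal,X):
    K=np.array(cal["intrinsics"]);p=np.array(cal["R"])@X+np.array(cal["t"]);s=p[:2]/p[2];s=s*(1+cal["k1"]*(s@s));return K[:2,:2]@s+K[:2,2]
def save(n,name,crop=None,f=1):
    im=robot.read_camera(n)[:,:,::-1]
    cv2.imwrite(f"pics/{name}_raw.png",im)
    if crop: im=im[crop[1]:crop[3],crop[0]:crop[2]]
    cv2.imwrite(f"pics/{name}.png",cv2.resize(im,None,fx=f,fy=f,interpolation=cv2.INTER_CUBIC));return im
E
python3 - <<'E'
from h import *
save("scene","s0",f=1.5);save("top","t0",f=1.5)
s=robot.get_state();print(s["clock"],s["ee_pos"],s["ee_rot"],s["grip_width"])
for n in("scene","top"):
    c=robot.get_calibration(n);print(n,ray(c,(256,192)))
E
```

```text
0.1 [0.17903448 0.51978731 0.23822647] [-2.20198924e-04  1.65120574e-01  9.86273193e-01 -5.79553720e-04] 1.0002482119873686
scene (array([-0.17491528, -0.91877976,  1.12361379]), array([ 0.447762  ,  0.54441498, -0.70940496]))
top (array([ 0.29471329, -0.09469381,  1.49439392]), array([ 0.15545703, -0.01749449, -0.98785721]))
```

View pics/s0.png

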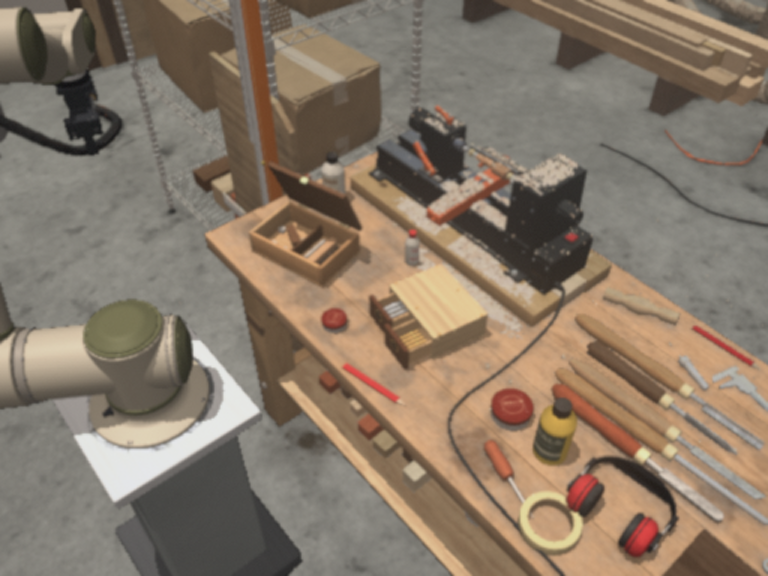

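View pics/t0.png

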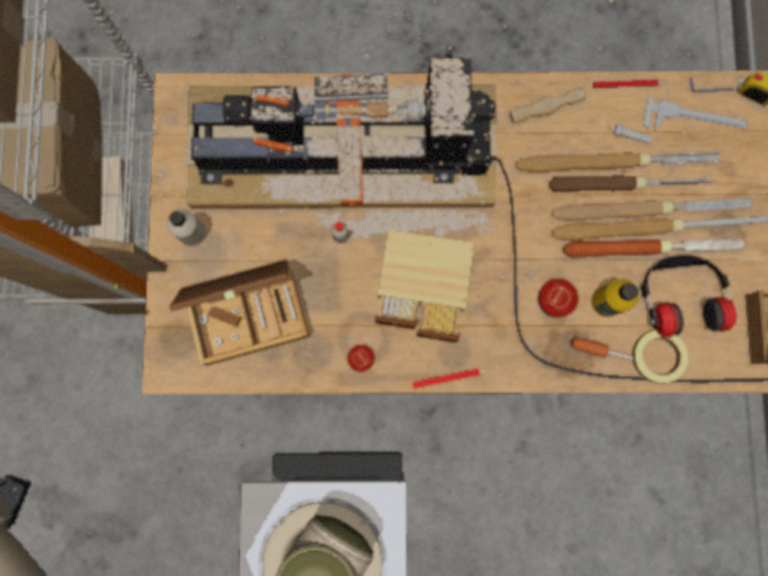

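Both views show the box at the left (top view 245,310), with its lid standing nearly upright. The cabinet is at (427,270) with both drawers open. There are two red tins, one at (360,357) and one at (558,297). The larger one, right of the cabinet at (558,297), is the wax_tin; the smaller is the look-alike, and both stay untouched. Next I'll enlarge for corners.

```bash
python3 - <<'E'
import cv2
a=cv2.imread("pics/t0_raw.png")[140:260,105:325];cv2.imwrite("pics/t0c.png",cv2.resize(a,None,fx=3.6,fy=3.6,interpolation=cv2.INTER_CUBIC))
a=cv2.imread("pics/s0_raw.png")[95:255,150:340];cv2.imwrite("pics/s0c.png",cv2.resize(a,None,fx=3.7,fy=3.7,interpolation=cv2.INTER_CUBIC))
E
```

```text
(no output)
```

View pics/t0c.png

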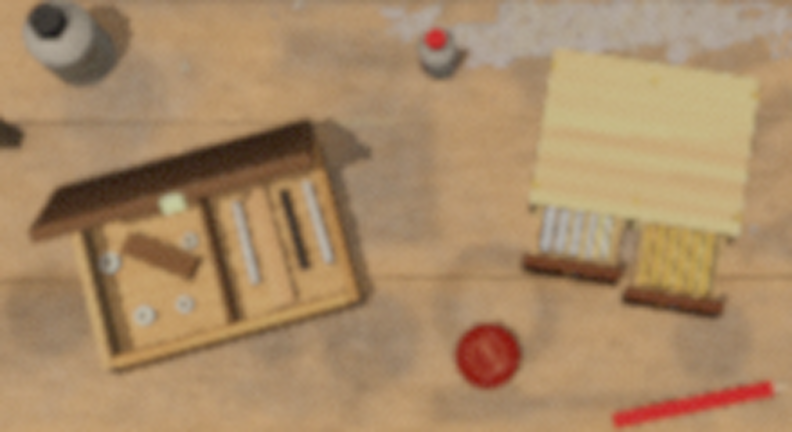

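View pics/s0c.png

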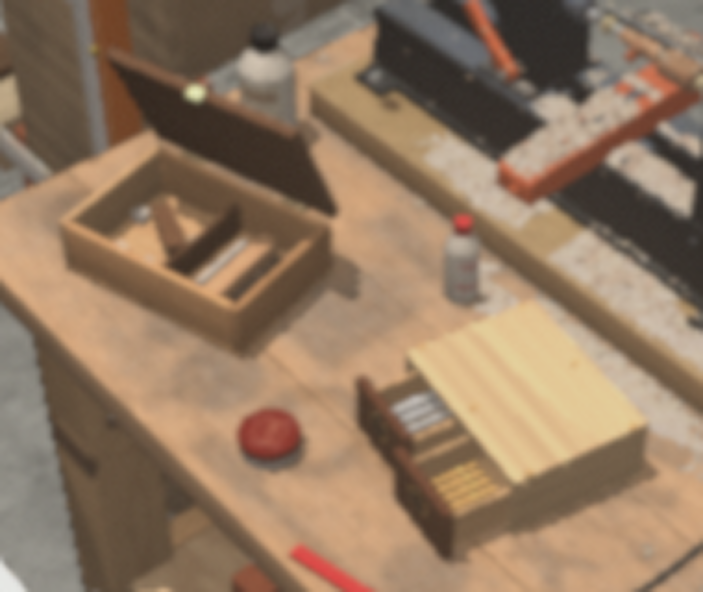

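```bash
cat >> h.py <<'E'
T=lambda p:(105+p[0]/3.6-.36,140+p[1]/3.6-.36)
S=lambda p:(150+p[0]/3.7-.36,95+p[1]/3.7-.36)
E
python3 - <<'E'
from h import *
np.set_printoptions(precision=4,suppress=True)
ct=robot.get_calibration("top");cs=robot.get_calibration("scene")
for n,p,z in [("cabBL",(555,50),.066),("cabBR",(758,82),.066),("cabFR",(739,237),.066),("cabFL",(531,206),.066),
 ("LfL",(523,266),.062),("LfR",(618,283),.062),("RfL",(623,298),.062),("RfR",(719,315),.062),
 ("boxFL",(112,368),.06),("boxFR",(360,298),.06),("boxBR",(322,168),.06),("smalltin",(487,357),.03),("glue",(437,40),.09)]:
    print(n,plane(ct,T(p),z))
for n,a,b in [("lidL a",(33,237),(110,50)),("lidL b",(55,188),(110,50)),("latch",(172,203),(195,92)),("lidR",(318,165),(300,132)),("lidRb",(312,122),(300,132)),("boxFL",(112,368),(65,235)),("boxFR",(360,298),(238,318)),("cabFR",(739,237),(518,482)),("LfL",(523,266),(362,385)),("RfR",(719,315),(445,522))]:
    print(n,two(ct,T(a),cs,S(b)))
E
```

```text
cabBL [ 0.6335 -0.129   0.066 ]
cabBR [ 0.6062 -0.2934  0.066 ]
cabFR [ 0.4796 -0.275   0.066 ]
cabFL [ 0.5053 -0.1087  0.066 ]
LfL [ 0.4574 -0.1021  0.062 ]
LfR [ 0.4434 -0.178   0.062 ]
RfL [ 0.4314 -0.1818  0.062 ]
RfR [ 0.4175 -0.2581  0.062 ]
boxFL [0.3775 0.2247 0.06  ]
boxFR [0.4324 0.0284 0.06  ]
boxBR [0.538 0.06  0.06 ]
smalltin [ 0.3868 -0.0727  0.03  ]
glue [ 0.6364 -0.034   0.09  ]
lidL a (array([0.4641, 0.2544, 0.1979]), np.float64(0.0012357592332859105))
lidL b (array([0.4833, 0.2493, 0.1953]), np.float64(0.03985638785237333))
latch (array([0.488 , 0.155 , 0.1968]), np.float64(0.002951621792504897))
lidR (array([0.5171, 0.047 , 0.2024]), np.float64(0.002476876724916449))
lidRb (array([0.5415, 0.0599, 0.1854]), np.float64(0.022344744664135042))
boxFL (array([0.3776, 0.2286, 0.0443]), np.float64(0.001880223075860327))
boxFR (array([0.4319, 0.0298, 0.0516]), np.float64(0.0030325472124761214))
cabFR (array([ 0.4796, -0.2749,  0.069 ]), np.float64(0.0009832738643780591))
LfL (array([ 0.4597, -0.103 ,  0.0543]), np.float64(0.003318497681616437))
RfR (array([ 0.4184, -0.2593,  0.0529]), np.float64(0.00043189152987470027))
```

servo_tool(
  steps=[-1,0,0,0,-4.85,-1,0,0,0,-4.85,-1,-1.9,-3.3,0,0,-1,-1.9,-3.3,0,0,-1,-1.9,-3.3,0,0],
)

```text
clock: 0.6
ee_pos: [0.2194, 0.4117, 0.2383]
ee_rot: [-0.0, 0.081, 0.997, -0.0]
ft_force: [1.0, 1.0, -0.1]
grip_width: 0.569
finger_force: 0.0
```

servo_tool(
  steps=[-1,-1.9,-3.4,0,0,-1,-1.9,-3.4,0,0,-1,-1.9,-3.4,0,0,-1,-1.9,-3.4,0,0,-1,-1.9,-3.4,0,0],
)

```text
clock: 1.1
ee_pos: [0.2856, 0.2285, 0.2386]
ee_rot: [-0.0, 0.081, 0.997, -0.0]
ft_force: [0.3, -0.0, -0.3]
grip_width: 0.114
finger_force: 0.0
```

servo_tool(
  steps=[-1,-1.9,-3.4,0,0,-1,-1.9,-3.4,0,0,-1,-1.9,-3.4,0,0,-1,-1.9,-3.4,0,0,-1,-1.9,-3.4,0,0],
)

```text
clock: 1.6
ee_pos: [0.3519, 0.0452, 0.2387]
ee_rot: [-0.0, 0.081, 0.997, 0.0]
ft_force: [0.7, 0.5, -0.2]
grip_width: 0.007
finger_force: 0.0
```

servo_tool(
  steps=[-1,-1.9,-3.4,0,0,-1,-1.9,-3.3,0,0,-1,-1.9,-3.3,0,0,-1,-1.5,-3.0,0,0,-1,-1.0,-2.0,0,0],
)

```text
clock: 2.1
ee_pos: [0.4088, -0.1166, 0.2384]
ee_rot: [-0.0, 0.082, 0.997, 0.0]
ft_force: [0.2, 0.8, 0.1]
grip_width: 0.004
finger_force: 0.0
```

servo_tool(
  steps=[-1,0,0,4,0,-1,0,0,4,0,-1,0,0,4,0,-1,0,0,3,0,-1,0,0,0,0],
)

```text
clock: 2.6
ee_pos: [0.4069, -0.1136, 0.0861]
ee_rot: [-0.003, 0.081, 0.997, 0.002]
ft_force: [-1.0, -0.8, 0.0]
grip_width: 0.003
finger_force: 0.0
```

```bash
python3 - <<'E'
from h import *
s=robot.get_state();print(s["ee_pos"],s["ft_force"],s["joints"]);save("scene","s1",(170,70,370,230),3.7)
E
```

```text
[ 0.40687481 -0.11357094  0.08611091] [-0.98855027 -0.83729338  0.03056233] [-5.54067220e-01  3.66006742e-01  1.86011164e+00 -1.23924953e-05
  9.22779521e-01 -1.96211705e+00]
```

View pics/s1.png

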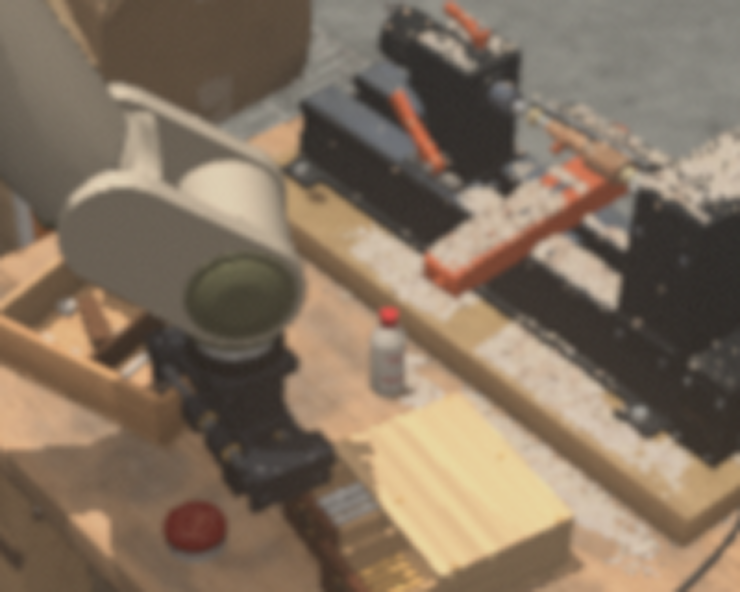

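The tool is down in front of the left drawer, clear of the small tin (195,528) and the box.

servo_tool(
  steps=[-1,0,-2.0,0,0,-1,0,0,3,0,-1,0,0,2.6,0,-1,-1,0,0,0,-1,-1,0,0,0],
)

```text
clock: 3.15
ee_pos: [0.4267, -0.1381, 0.0344]
ee_rot: [0.001, 0.081, 0.997, -0.0]
ft_force: [-0.7, 0.4, -0.5]
grip_width: 0.005
finger_force: 0.0
```

servo_tool(
  steps=[-1,-0.8,0,0,0,-1,-0.8,0,0,0,-1,-0.8,0,0,0,-1,-0.8,0,0,0,-1,-0.8,0,0,0],
)

```text
clock: 3.65
ee_pos: [0.4651, -0.144, 0.0329]
ee_rot: [-0.0, 0.081, 0.997, 0.0]
ft_force: [-0.8, -0.1, 0.4]
grip_width: 0.005
finger_force: 0.8
```

servo_tool(
  steps=[-1,-0.5,0,0,0,-1,-0.5,0,0,0,-1,-0.3,0,0,0,-1,-0.2,0,0,0,-1,0,0,0,0],
)

```text
clock: 4.15
ee_pos: [0.4795, -0.1464, 0.0327]
ee_rot: [0.0, 0.081, 0.997, -0.0]
ft_force: [0.5, -0.0, -0.3]
grip_width: 0.003
finger_force: 0.0
```

servo_tool(
  steps=[-1,-0.1,0,0,0,-1,-0.1,0,0,0,-1,0,0,0,0],
)

```text
clock: 4.45
ee_pos: [0.4801, -0.1464, 0.0327]
ee_rot: [-0.001, 0.081, 0.997, 0.0]
ft_force: [-5.9, -0.3, 3.9]
grip_width: 0.006
finger_force: 3.2
```

servo_tool(
  steps=[-1,-0.1,0,0,0,-1,-0.1,0,0,0,-1,0,0,0,0],
)

```text
clock: 4.75
ee_pos: [0.4801, -0.1464, 0.0327]
ee_rot: [-0.004, 0.081, 0.997, 0.001]
ft_force: [-16.7, -2.2, 10.1]
grip_width: 0.004
finger_force: 8.2
```

servo_tool(
  steps=[-1,1.5,0,0,0,-1,3,0,0,0,-1,2.8,0,0,0,-1,0,-3,0,0,-1,0,-3,0,0],
)

```text
clock: 5.25
ee_pos: [0.4011, -0.1948, 0.0331]
ee_rot: [0.0, 0.081, 0.997, -0.0]
ft_force: [0.5, -0.5, 0.4]
grip_width: 0.004
finger_force: 0.0
```

servo_tool(
  steps=[-1,0,-2.3,0,0,-1,-1,0,0,0,-1,-1,0,0,0,-1,-0.8,0,0,0,-1,-0.8,0,0,0],
)

```text
clock: 5.75
ee_pos: [0.4342, -0.2221, 0.0327]
ee_rot: [-0.0, 0.08, 0.997, 0.0]
ft_force: [-2.0, -1.1, -0.1]
grip_width: 0.007
finger_force: 0.7
```

servo_tool(
  steps=[-1,-0.8,0,0,0,-1,-0.8,0,0,0,-1,-0.6,0,0,0,-1,-0.5,0,0,0,-1,-0.3,0,0,0],
)

```text
clock: 6.25
ee_pos: [0.4633, -0.2277, 0.0327]
ee_rot: [-0.0, 0.081, 0.997, 0.0]
ft_force: [0.1, 1.4, 0.9]
grip_width: 0.004
finger_force: 0.6
```

servo_tool(
  steps=[-1,-0.2,0,0,0,-1,-0.1,0,0,0,-1,-0.1,0,0,0,-1,0,0,0,0],
)

```text
clock: 6.65
ee_pos: [0.4667, -0.2284, 0.0327]
ee_rot: [-0.0, 0.081, 0.997, 0.0]
ft_force: [-0.5, 0.2, -0.6]
grip_width: 0.004
finger_force: 1.0
```

servo_tool(
  steps=[-1,-0.1,0,0,0,-1,-0.1,0,0,0,-1,-0.1,0,0,0,-1,-0.1,0,0,0,-1,0,0,0,0],
)

```text
clock: 7.15
ee_pos: [0.4667, -0.2283, 0.0327]
ee_rot: [-0.005, 0.081, 0.997, 0.001]
ft_force: [-24.7, -0.7, 13.9]
grip_width: 0.002
finger_force: 12.1
```

Both drawers are at their stop. Now I'll retreat, lift and go behind the lid.

servo_tool(
  steps=[-1,1.4,0,0,0,-1,3,0,0,0,-1,0,0,-4,0,-1,0,0,-5,0,-1,0,0,-5,0],
)

```text
clock: 7.65
ee_pos: [0.4272, -0.222, 0.1747]
ee_rot: [0.0, 0.081, 0.997, -0.0]
ft_force: [0.6, -1.4, 0.3]
grip_width: 0.005
finger_force: 0.0
```

servo_tool(
  steps=[-1,0,0,-5,0,-1,0,0,-5,0,-1,0,0,-3,0,-1,-0.5,3,0,-8,-1,0,0,0,-8],
)

```text
clock: 8.15
ee_pos: [0.4379, -0.1916, 0.3041]
ee_rot: [0.002, -0.062, 0.998, -0.001]
ft_force: [-0.7, -0.7, -0.6]
grip_width: 0.005
finger_force: 0.0
```

```bash
python3 - <<'E'
from h import *
s=robot.get_state();print(s["ee_pos"],s["ee_rot"],s["ft_force"])
p=s["ee_pos"];q=s["ee_rot"]
from scipy.spatial.transform import Rotation as Ro
R=Ro.from_quat([q[1],q[2],q[3],q[0]]).as_matrix();print(R.round(3));print(R.T@(np.array([.552,.166,.30])-p)*100)
save("top","t2",(90,100,340,270),3.2)
E
```

```text
[ 0.43789214 -0.19157235  0.30413849] [ 1.56240966e-03 -6.19401063e-02  9.98078266e-01 -8.70148903e-04] [-0.73710659 -0.74709422 -0.62856117]
[[-0.992 -0.124  0.003]
 [-0.124  0.992 -0.002]
 [-0.003 -0.002 -1.   ]]
[-15.74312624  34.07278616   0.39547674]
```

View pics/t2.png

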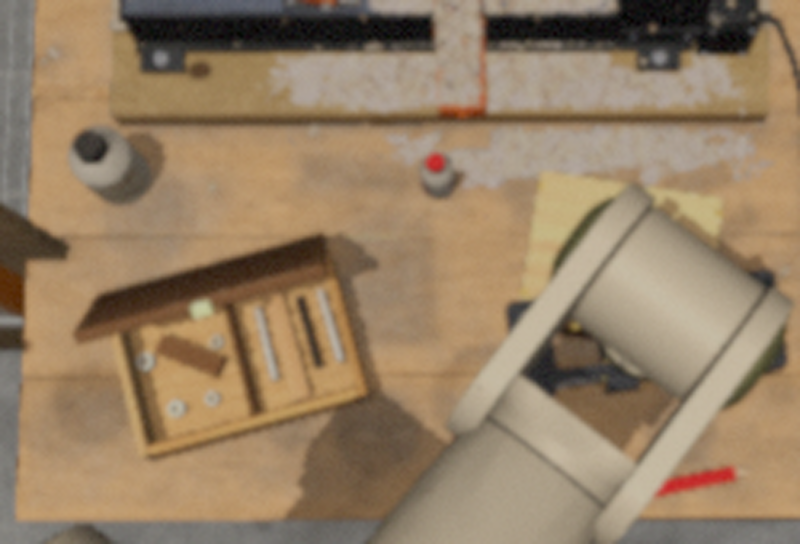

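The box lid stands open at (205,285), and the arm hides the cabinet front. I'll move over behind the lid.

servo_tool(
  steps=[-1,-1.7,3.8,0,0,-1,-1.7,3.8,0,0,-1,-1.7,3.8,0,0,-1,-1.7,3.8,0,0,-1,-1.7,3.8,0,0],
)

```text
clock: 8.7
ee_pos: [0.4999, 0.0068, 0.3029]
ee_rot: [0.0, -0.057, 0.998, -0.0]
ft_force: [0.5, -0.4, -1.0]
grip_width: 0.005
finger_force: 0.0
```

servo_tool(
  steps=[-1,-1.7,3.8,0,0,-1,-1.7,3.8,0,0,-1,-1.7,3.8,0,0,-1,-2.1,3.7,0,0,-1,0,0,0,-7.9],
)

```text
clock: 9.2
ee_pos: [0.5544, 0.1674, 0.3019]
ee_rot: [0.0, -0.128, 0.992, 0.0]
ft_force: [-0.5, -1.3, 0.0]
grip_width: 0.004
finger_force: 0.0
```

```bash
cat > st.py <<'E'
from h import *
from scipy.spatial.transform import Rotation as Ro
H=np.array([.547,.1646]);xb=np.array([.966,.259]);yb=np.array([-.259,.966])
def hing():
    s=robot.get_state();d=np.array(s["ee_pos"])[:2]-H;q=s["ee_rot"]
    print("u %.4f v %.4f z %.4f yaw %.1f"%(-d@xb,d@yb,s["ee_pos"][2],2*np.degrees(np.arctan2(-q[1],q[2]))),s["ft_force"],s["clock"])
E
python3 -c "
from st import *
hing();save('scene','s3',(120,60,320,220),3.7)"
```

```text
u -0.0078 v 0.0008 z 0.3019 yaw 14.7 [-0.51457074 -1.2698319   0.0120495 ] 9.2
```

View pics/s3.png

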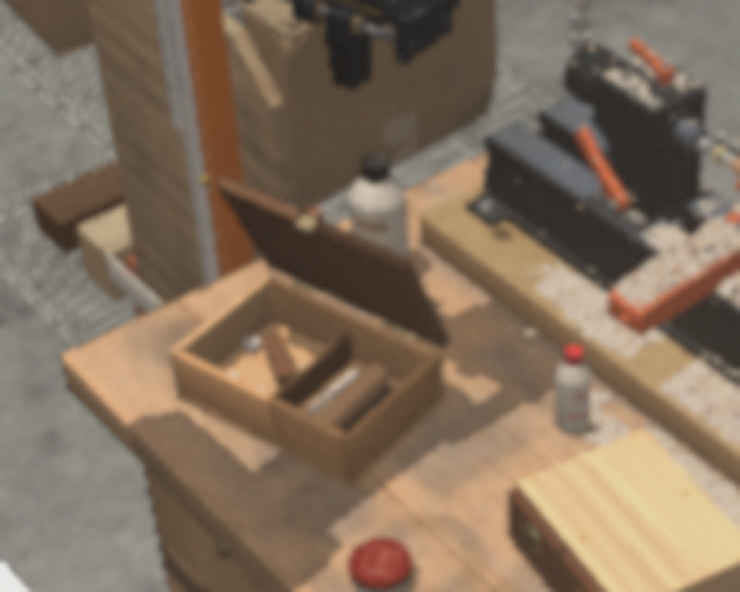

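The drawers look flush (525,540). The fingertips hang at (350,80), above and behind the lid. Descending.

servo_tool(
  steps=[-1,0,0,3,0,-1,0,0,3,0,-1,0,0,3,0,-1,0,0,2,0,-1,0,0,1.2,0],
)

```text
clock: 9.75
ee_pos: [0.553, 0.163, 0.1792]
ee_rot: [-0.001, -0.125, 0.992, 0.0]
ft_force: [-0.2, -0.9, 0.2]
grip_width: 0.002
finger_force: 0.0
```

servo_tool(
  steps=[-1,0.6,0,0,0,-1,0.6,0,0,0,-1,0.6,0,0,0,-1,0.6,0,0,0,-1,0.6,0,0.1,0],
)

```text
clock: 10.25
ee_pos: [0.524, 0.1562, 0.1805]
ee_rot: [0.001, -0.127, 0.992, -0.0]
ft_force: [-0.0, -0.2, 0.1]
grip_width: 0.002
finger_force: 0.0
```

```bash
python3 -c "
from st import *
hing()"
```

```text
u 0.0244 v -0.0022 z 0.1805 yaw 14.6 [-0.00276141 -0.17805615  0.12154703] 10.25
```

servo_tool(
  steps=[-1,0.4,0,0.1,0,-1,0.4,0,0.1,0,-1,0.4,0,0.2,0,-1,0.4,0,0.2,0,-1,0.4,0,0.2,0],
)

```text
clock: 10.75
ee_pos: [0.5048, 0.1511, 0.1716]
ee_rot: [0.0, -0.127, 0.992, -0.0]
ft_force: [0.4, -0.5, 1.3]
grip_width: 0.006
finger_force: 0.5
```

servo_tool(
  steps=[-1,0.4,0,0.2,0,-1,0.4,0,0.2,0,-1,0.4,0,0.3,0,-1,0.4,0,0.3,0,-1,0.4,0,0.3,0],
)

```text
clock: 11.25
ee_pos: [0.4852, 0.1461, 0.1584]
ee_rot: [-0.0, -0.127, 0.992, 0.0]
ft_force: [0.2, 0.6, 0.6]
grip_width: 0.003
finger_force: 0.5
```

```bash
python3 -c "
from st import *
hing();save('scene','s4',(120,60,320,220),3.7)"
```

```text
u 0.0645 v -0.0019 z 0.1584 yaw 14.6 [0.24494611 0.63782698 0.61210839] 11.25
```

View pics/s4.png

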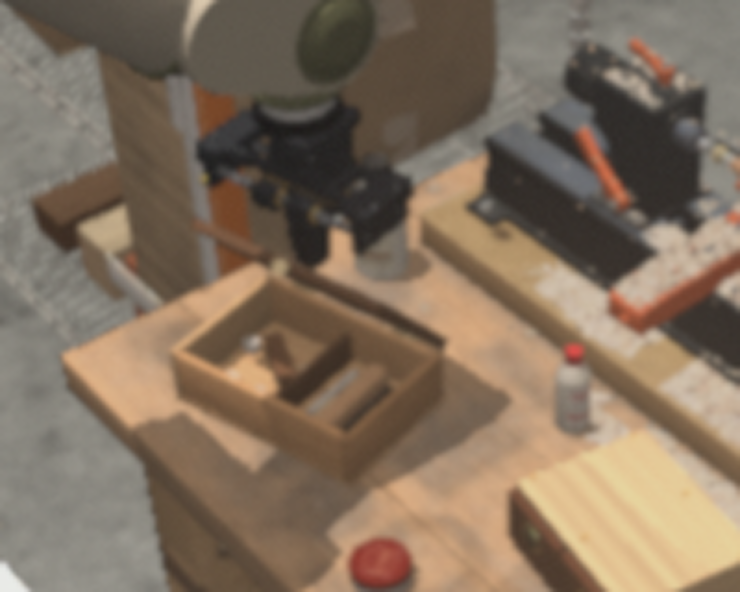

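servo_tool(
  steps=[-1,0.4,0,0.3,0,-1,0.4,0,0.4,0,-1,0.4,0,0.4,0,-1,0.4,0,0.4,0,-1,0.3,0,0.4,0],
)

```text
clock: 11.8
ee_pos: [0.4668, 0.1413, 0.1394]
ee_rot: [-0.0, -0.127, 0.992, 0.0]
ft_force: [0.1, 0.5, 1.1]
grip_width: 0.005
finger_force: 0.4
```

servo_tool(
  steps=[-1,0.3,0,0.4,0,-1,0.3,0,0.4,0,-1,0.3,0,0.4,0,-1,0.3,0,0.4,0,-1,0.2,0,0.4,0],
)

```text
clock: 12.3
ee_pos: [0.4535, 0.1378, 0.1194]
ee_rot: [-0.0, -0.127, 0.992, -0.0]
ft_force: [-0.0, -0.8, 0.1]
grip_width: 0.009
finger_force: 0.3
```

```bash
python3 -c "
from st import *
hing()"
```

```text
u 0.0973 v -0.0017 z 0.1194 yaw 14.6 [-0.04145683 -0.7572833   0.08104656] 12.3
```

servo_tool(
  steps=[-1,0.2,0,0.4,0,-1,0.2,0,0.4,0,-1,0.2,0,0.4,0,-1,0.2,0,0.4,0,-1,0.1,0,0.4,0],
)

```text
clock: 12.8
ee_pos: [0.4448, 0.1356, 0.0994]
ee_rot: [-0.0, -0.127, 0.992, 0.0]
ft_force: [0.2, -0.7, -0.4]
grip_width: 0.005
finger_force: 0.3
```

servo_tool(
  steps=[-1,0.1,0,0.4,0,-1,0.1,0,0.3,0,-1,0.1,0,0.3,0,-1,0,0,0.3,0,-1,0,0,0.2,0],
)

```text
clock: 13.3
ee_pos: [0.442, 0.1348, 0.0845]
ee_rot: [-0.0, -0.127, 0.992, 0.0]
ft_force: [-0.5, -0.9, 0.5]
grip_width: 0.001
finger_force: 0.2
```

servo_tool(
  steps=[-1,0,0,0.2,0,-1,0,0,0.2,0,-1,0,0,0.2,0,-1,0,0,0.1,0,-1,0,0,0.1,0],
)

```text
clock: 13.8
ee_pos: [0.4421, 0.1349, 0.0767]
ee_rot: [0.0, -0.127, 0.992, 0.0]
ft_force: [-0.4, 0.6, 0.7]
grip_width: 0.007
finger_force: 0.2
```

servo_tool(
  steps=[-1,0,0,0.1,0,-1,0,0,0.1,0,-1,0,0,0.1,0,-1,0,0,0.1,0,-1,0,0,0,0],
)

```text
clock: 14.3
ee_pos: [0.4421, 0.1348, 0.0726]
ee_rot: [-0.0, -0.127, 0.992, 0.0]
ft_force: [0.5, 0.4, 0.4]
grip_width: 0.005
finger_force: 0.0
```

servo_tool(
  steps=[-1,0,0,0.1,0,-1,0,0,0.1,0,-1,0,0,0.1,0,-1,0,0,0,0],
)

```text
clock: 14.7
ee_pos: [0.4422, 0.1349, 0.0717]
ee_rot: [0.001, -0.127, 0.992, -0.0]
ft_force: [-7.6, -1.3, 26.7]
grip_width: 0.001
finger_force: 13.7
```

The lid is on its stop. Lifting clear, then checking.

servo_tool(
  steps=[-1,0,0,-1,0,-1,0,0,-3,0,-1,0,0,-5,0,-1,0,0,-5,0,-1,0,0,-5,0],
)

```text
clock: 15.2
ee_pos: [0.4416, 0.1349, 0.262]
ee_rot: [0.0, -0.127, 0.992, 0.0]
ft_force: [0.7, 0.7, 0.0]
grip_width: 0.007
finger_force: 0.0
```

servo_tool(
  steps=[-1,3,4,0,0,-1,3,4,0,0,-1,2,4,0,0,-1,2,4,0,0,-1,0,0,0,0],
)

```text
clock: 15.7
ee_pos: [0.3017, 0.267, 0.2601]
ee_rot: [-0.0, -0.13, 0.992, 0.0]
ft_force: [-0.5, -0.7, -0.4]
grip_width: 0.005
finger_force: 0.0
```

```bash
python3 -c "
from st import *
hing();a=save('scene','s5',(140,80,340,250),1);b=save('top','t5',(100,130,340,260),1)
a=cv2.resize(a,(400,340));b=cv2.resize(b,(400,217));b=cv2.copyMakeBorder(b,0,123,0,0,0);cv2.imwrite('pics/fin.png',np.hstack([a,b]))"
```

```text
u 0.2104 v 0.1624 z 0.2601 yaw 14.9 [-0.51066633 -0.69527329 -0.42672446] 15.7
```

View pics/fin.png

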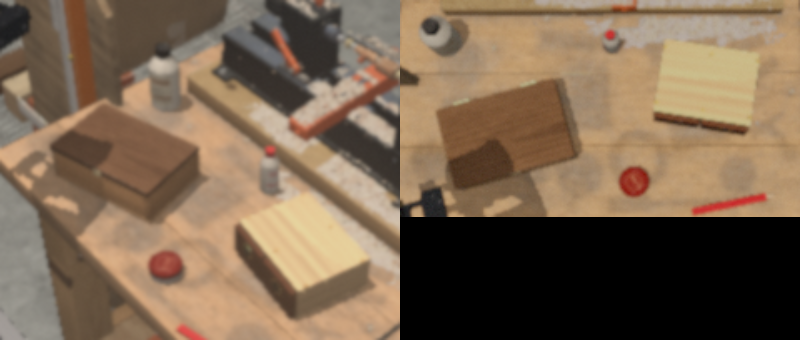

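The lid is shut at (125,150), both drawers are home at (700,128) and the bottles and tin are undisturbed. The hand is clear.

```bash
python3 -c "
from station import robot
print(robot.job_done())"
```

```text
the job is handed in; nothing more can be done
None
```

Both drawers are pushed fully home, the kit box lid is gently shut, and the job is handed in at about 16 s with the hand clear and the bottles and tin where they stood.

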